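Clamp the jar on the shaker

ROBOT

A 6-joint arm with a two-finger parallel gripper is mounted at the origin on the work surface; the furniture and walls round the work are solid. World frame = base frame: x ahead of the robot, y to its left, z up, the work surface at z = 0. Lengths are in m, angles in degrees, forces in N, time in s.
With the tool pointing down it reaches from about 0.35 to 0.875 m from the base axis. Payload 4.2 kg.
Tool frame: the origin (TCP) lies midway between the tips of the shut fingers; the grasp point (between the pads) lies 19 mm behind it (hold_point_z is the z of the grasp point in the tool frame, in m); z points along the fingers, y is the direction in which the jaws open and shut (so a half turn about z gives the same grasp; the last joint's range is limited). The gripper opens to 87 mm and grips with 3 to 60 N. Pads are 19 mm wide; open, the fingers measure 117 mm over their backs; the gripper's body (75 mm by 190 mm) begins 51 mm behind the grasp point.
Start: joints at [90.963, 22.042, 0.453, 0, -68.411, -14.817], TCP at [0.15, 0.607, 0.223] pointing down, gripper open.
Joint ranges: [-179.83, 179.83], [-69.29, 118.12], [-61.27, 80.66], [-181.25, 117.63], [-171.15, -9.14], [-177.46, 177.46]. Speed limits (degrees/s): [159.86, 159.86, 180, 180, 180, 180].

INTERFACE

Orientations are given as a 3x3 rotation matrix whose columns are the frame's x, y, z axes.
In Python, from station import * gives the robot as it stands. The module is installed in compiled form; this text tells all that it offers.
- The arm moves only by the tool jog_arm, never from a script. Its argument "moves" is a list of rows, each a list of 7 numbers: the closure, from -1 (fully open) to 1 (shut), then the shift along the tool's x, y, z in m, then the turn, a rotation vector about the tool's x, y, z in rad. In form: [[gripper, x, y, z, wx, wy, wz], ...]. A call has exactly 10 rows; each row is the pose to reach, as a shift and turn from the pose commanded when the call began, along the tool's axes at that moment; what a row does not reach only later rows make up. A row lasts 1/12 s, in which the tool goes at most 41.7 mm and 7.16 degrees, less where a joint would pass 70% of its speed; a pose out of reach is approached as far as the arm can. A call with a gripper value outside its range is refused whole. The fingers move at their own pace and stop on an object; the grip force is fixed at half the most. Time passes only in rows, so rows that repeat a pose let the fingers close, or fill a call up. It gives the time, the measured TCP pose, the force and the opening at its end, in the units of the state.
- sense(): the state, without advancing time (a new reading comes with each control period).
- capture(name): name is "scene" or "side" or "wrist"; returns a dict with "frame" (480x640x3 uint8, red, green, blue), "fov_y" (degrees; the focal length in pixels is half the picture's height over the tangent of half this angle, whatever the lens; pixels are square), "cx", "cy" (the principal point, pixels), "k1" (the pictures are not rectified: a ray, as slopes to the right and down, at radius r is drawn at 1 + k1 r^2 times it, then the intrinsics apply), "world_from_camera" (4x4, takes a point from camera to world coordinates). Camera axes: x right, y down, z forward; pixel columns grow to the right and rows downward; lengths in m; the calibration is good to about 2 mm. A picture is of the moment at which its call begins. There is no depth.
- finish_job(): hands the job in, once; it reports no verdict.
The state is a dict: "time_s": time; "joints": joint angles; "joint_velocities": joint speeds; "effort": joint torques, N m; "tcp_pos": TCP position; "ee_rot": TCP orientation; "wrist_force": force on the tool from outside, world axes, zero at the start; "moment": the same for the moment, N m; "gripper_width": opening from 0.0 (shut) to 1.0 (fully open).
Only numpy, scipy, OpenCV 4.12 (cv2) and the standard library are available. Lean on these libraries where they do the work, as an engineer would, in place of code of your own. Each camera call takes 0.05 s, during which the arm holds its last target.

TASK

Clamp the sample jar that stands on the small shaker: push the clamp strap round with a finger by its black peg until it is fully home over the jar, and only then push the red cam lever all the way down. Leave the jar where it stands without touching or lifting it, and leave the things around the shaker undisturbed.

Things in the scene. Friction and masses are not known exactly. Their poses are not given: they have to be found in the camera images.
- shaker: Low white jar shaker with black platform, 150 x 200 mm (x, y), 40 mm high, fixed on the desk. Origin at the centre of its underside; x points from its front (knob, dark panel; robot side) to its back, y left, z up. Clamp post at (20, 50) mm; jar at (20, -30) mm, in an aluminium collar (72 mm diameter, 9 mm high).
- strap (a joint): Turn of the level steel clamp strap (132 x 20 x 10 mm, underside 113 mm over the desk) about the vertical post. 0: home on its stop, pointing along the shaker's -y over the jar. Grows clockwise from above; at 1.57 it points along the shaker's -x. Range 0 to 1.75, starts 0.95 to 1.7. Stays where it is left (friction 0.22 N m, 2 N at the peg).
- strap_pivot (a point): Point on the vertical axis of the post at the height of the strap's upper face (123 mm above the desk). The frame turns with the strap: the strap points along its -y; closing (joint falling) moves the peg along its +x.
- peg_top (a point): Centre of the top of the black upright peg (12 mm diameter, standing 40 mm above the strap's upper face, its top 163 mm above the desk) near the strap's free end, 118 mm from the post axis. It is pushed sideways to swing the strap. A 18 mm wide, 3 mm high washer surrounds its foot. Frame turns with the strap like strap_pivot's.
- lever (a joint): Turn of the cam lever about a level pin over the post; it rides on the strap. 0: up, 70 degrees above level, leaning back, away from the peg (along strap_pivot's +y). Grows as it is pushed back and down; 1.08 is fully down, on its stop, 8 degrees above level. Starts 0 to 0.2, stays where left, takes 0.30 N m (4 N at the end). It drives the foot 6 mm down onto the jar.
- lever_pin (a point): Centre of the lever's pin, 140 mm above the desk, on the post axis; frame turns with the strap: x along the pin.
- lever_end (a point): Outer end of the cam lever on its centre line, 81 mm from the pin. The last 34 mm are a red plastic grip 20 mm wide and 12 mm thick, the rest is an 8 mm thick steel bar.
- jar_mid (a point): Centre (half-way up) of the white lidded sample jar, 54 mm diameter, 66 mm high, standing loose in the collar; its lid top is 106 mm above the desk, 7 mm below the strap. z points up.
- jar_place (a point): Point on the shaker at the middle of the collar, at the height of the jar's centre (73 mm above the desk): where the jar belongs.
- foot: Rubber foot under the strap, 80 mm from the post axis; origin at the centre of its underside, which is 111 mm above the desk with the lever up. Moves with the strap and, down, with the lever.
- jar: The same sample jar, origin at the centre of its underside.
- dropper_mid (a point): Bystander: brown dropper bottle with black cap, 37 mm diameter, 81 mm high; its centre.
- beaker_mid (a point): Bystander: small glass beaker with blue contents, about 49 mm wide, 58 mm high; its centre.
- vial_blue_mid (a point): Bystander: vial with a blue cap, 27 mm diameter, 51 mm high; its centre.
- weight_mid (a point): Bystander: brass weight with a knob, 25 mm diameter, 34 mm high; its centre.
Mind the look-alikes: they are no part of the job. Of the things like the jar, leave any that is turquoise or yellow; of the rest the smaller one is meant.

How it is judged (in metres and radians):
On the way, in this order (a step that is already met when the one before it is completed fails the run):
1. the strap is home over the jar (within 0.07 rad), the lever still up (value of joint strap below 0.07 rad and value of joint lever below 0.4 rad), for 0.2 s.
2. the cam lever is fully down (past 0.95 rad) with the strap home (value of joint strap below 0.07 rad and value of joint lever above 0.95 rad), for 0.2 s.
At the end, for the whole second after the job is handed in: The strap is home (joint under 0.07 rad), the lever fully down (over 0.95 rad), the foot presses on the jar with more than 1 N, and the jar stands upright within 8 mm of its place in the collar (all of step 2 and horizontal distance between jar_mid and jar_place below 0.008 m and angle between jar_mid's own z axis and vertical below 0.1 rad and z of jar_mid in the frame of shaker below 0.08 m and contact force between foot and jar above 1 N); the robot touches nothing.
It fails at once if the lever is pushed down (past 0.5 rad) before the strap is home (more than 0.15 rad open) (value of joint lever above 0.5 rad and value of joint strap above 0.15 rad).
It fails at once if the jar is lifted by more than 6 mm (z of jar_mid in the frame of shaker above 0.079 m).
It fails at once if the robot touches the jar (contact force between any of the fingers, the arm and jar above 1 N).
It fails at once if a thing near the shaker is moved by more than 15 mm (distance of any of dropper_mid, beaker_mid, vial_blue_mid, weight_mid from where it was at the start of the episode above 0.015 m).
It also fails if it takes over 48 s, if anything falls off the work surface, if the arm or the gripper's body presses on something with over 40 N, if the wrist force passes 120 N, or if a joint passes its speed limit or range.

## Working session

There is one attempt and no reset: what is moved stays moved. The work goes in short steps, Python scripts to look and compute and a tool call to move; the robot and the scene stay as the last step left them, time stands still between calls to the robot, and variables do not carry over. Pictures are saved under pics/ and viewed, and the job is handed in when it is done.

Besides the shell and the picture viewer there is one more tool, called in YAML: its name, and indented under it one key for each argument. jog_arm: Moves the arm, as the interface text tells. Its arguments: {"type":"object","properties":{"moves":{"type":"array"}},"required":["moves"]}

```bash
mkdir -p pics; cat > h.py <<'E'
from station import *
import numpy as np, cv2
def cap(n,f):
    c=capture(n); cv2.imwrite('pics/'+f+'.png',cv2.cvtColor(c['frame'],cv2.COLOR_RGB2BGR)); np.save('pics/'+f+'.npy',c,allow_pickle=True); return c
def ld(f): return np.load('pics/'+f+'.npy',allow_pickle=True).item()
def K(c):
    f=240/np.tan(np.radians(c['fov_y'])/2); return np.array([[f,0,c['cx']],[0,f,c['cy']],[0,0,1.]])
def ray(c,u,v):
    k=K(c); xd=np.array([(u-c['cx'])/k[0,0],(v-c['cy'])/k[0,0]]); x=xd.copy()
    for _ in range(30): x=xd/(1+c['k1']*(x@x))
    T=np.array(c['world_from_camera']); return T[:3,3],T[:3,:3]@np.array([x[0],x[1],1])
def onz(c,u,v,z):
    o,d=ray(c,u,v); return o+d*(z-o[2])/d[2]
def proj(c,P):
    T=np.linalg.inv(np.array(c['world_from_camera'])); p=T[:3,:3]@np.array(P)+T[:3,3]
    x=p[:2]/p[2]; x=x*(1+c['k1']*(x@x)); k=K(c); return x*k[0,0]+[c['cx'],c['cy']]
def tri(l):
    A=np.zeros((3,3));b=np.zeros(3)
    for c,u,v in l:
        o,d=ray(c,u,v); d/=np.linalg.norm(d); M=np.eye(3)-np.outer(d,d); A+=M;b+=M@o
    p=np.linalg.solve(A,b); return p,[proj(c,p)-[u,v] for c,u,v in l]
E
python3 - <<'E'
from h import *
for n in ['scene','side','wrist']:
    c=cap(n,n+'0'); print(n,c['fov_y'],c['cx'],c['cy'],c['k1'],np.round(c['world_from_camera'],3).tolist())
s=sense(); print(s)
E
```

```text
scene 42.161631048745825 322.7405579958779 240.02644581094816 -0.19094040848525531 [[-0.742, -0.48, 0.468, 0.07], [-0.67, 0.545, -0.504, 0.55], [-0.013, -0.687, -0.726, 0.848], [0.0, 0.0, 0.0, 1.0]]
side 49.490981292973544 317.50809544758914 230.8579224962805 -0.08020149550126568 [[0.488, -0.457, 0.744, -0.1], [-0.873, -0.264, 0.411, -0.272], [0.009, -0.85, -0.527, 0.597], [0.0, 0.0, 0.0, 1.0]]
wrist 62.46258563582765 313.8614513874117 234.54909967852274 0.026193646939963636 [[-0.24, -0.934, -0.263, 0.223], [-0.971, 0.231, 0.063, 0.588], [0.002, 0.271, -0.963, 0.384], [0.0, 0.0, 0.0, 1.0]]
{'time_s': 0.15, 'joints': array([ 9.09632699e+01,  2.20796752e+01,  3.97947527e-01, -2.07071015e-02,
       -6.84123226e+01, -1.48184711e+01]), 'joint_velocities': array([ 0.09724695, -0.07469218,  0.33137757,  0.12924723,  0.07136822,
        0.05569995]), 'effort': array([-5.18983461e-05, -3.91051412e+01,  1.87587494e+01,  4.22243580e+00,
        1.23708064e-02, -1.37768529e-04]), 'tcp_pos': array([0.14952407, 0.60637627, 0.22172195]), 'ee_rot': array([[ 9.70872113e-01, -2.39598089e-01, -3.08413543e-04],
       [-2.39598269e-01, -9.70870721e-01, -1.64688241e-03],
       [ 9.51602005e-05,  1.67280756e-03, -9.99998596e-01]]), 'wrist_force': array([-0.12869406,  0.30232499,  0.15855752]), 'moment': array([ 0.01485612,  0.01765205, -0.00160162]), 'gripper_width': 0.9997739830203549}
```

View pics/scene0.png

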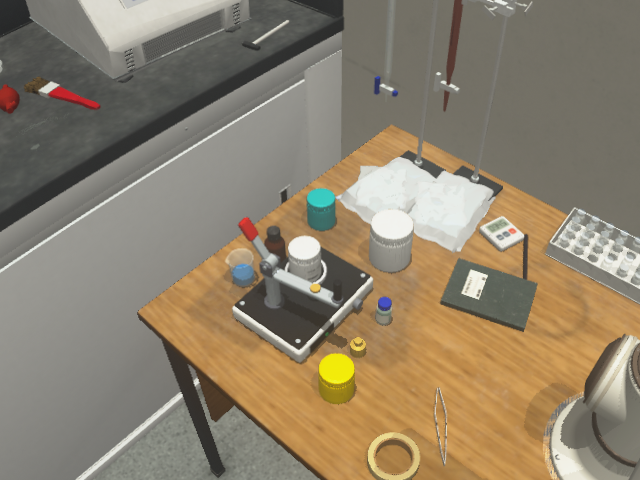

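View pics/side0.png

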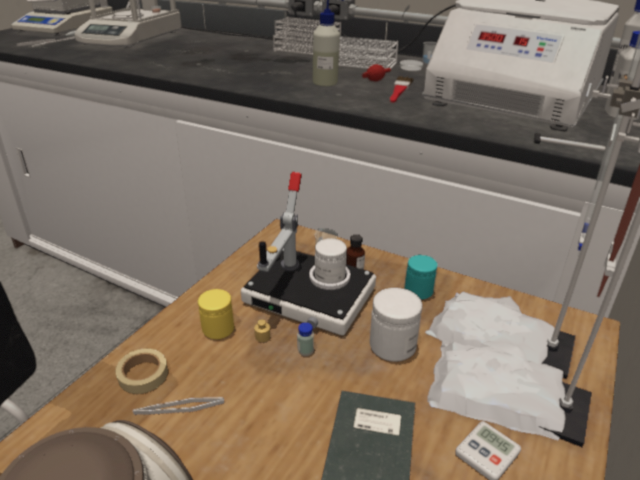

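View pics/wrist0.png

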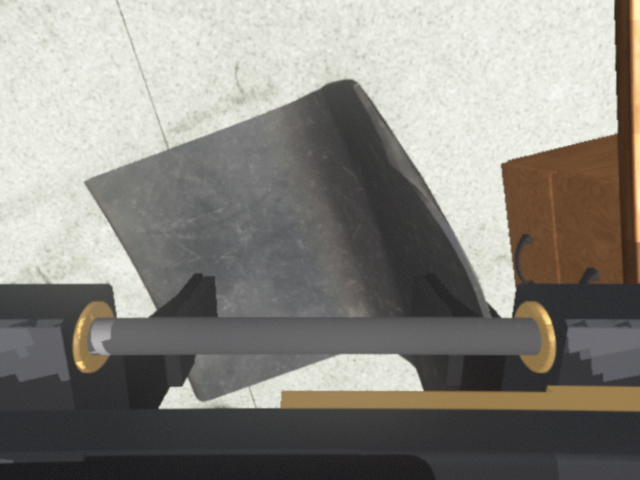

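Jar look-alikes, as scene-image pixels: a white jar on the shaker (304,255), a bigger white jar (391,240), a turquoise jar (321,209) and a yellow jar (337,378). I choose the white one in the collar on the shaker, since it is the smaller of the two white ones. I'll check that in a crop.

```bash
python3 - <<'E'
import cv2
a=cv2.imread('pics/scene0.png')[205:365,220:400]; cv2.imwrite('pics/sc_crop.png',cv2.resize(a,None,fx=4.4,fy=3.75*1.17,interpolation=cv2.INTER_CUBIC)[:600]) if 0 else cv2.imwrite('pics/sc_crop.png',cv2.resize(a[:150],None,fx=4,fy=4,interpolation=cv2.INTER_CUBIC))
a=cv2.imread('pics/side0.png')[165:315,225:405]; cv2.imwrite('pics/si_crop.png',cv2.resize(a[:165],None,fx=4,fy=4,interpolation=cv2.INTER_CUBIC))
E
```

```text
(no output)
```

View pics/sc_crop.png

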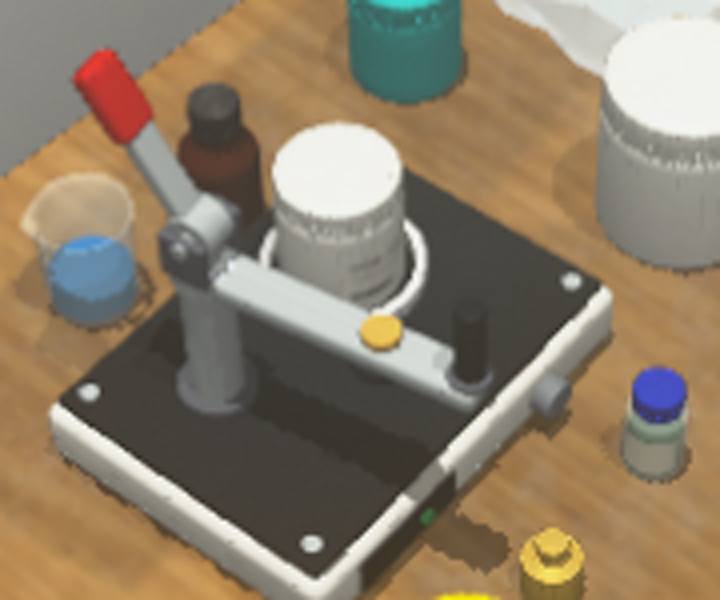

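View pics/si_crop.png

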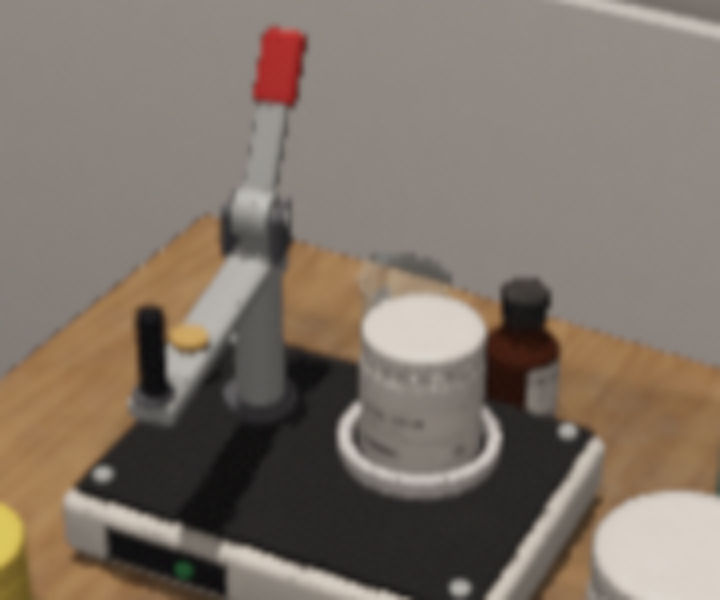

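The crops confirm a white jar in an aluminium collar under the strap. Crop pixels in scene and side: peg top (471,305) / (151,313), jar lid (338,170) / (424,328), lever end (98,62) / (284,35). Next I triangulate these.

```bash
cat > m.py <<'E'
from h import *
A=ld('scene0');B=ld('side0')
pts={'peg':((471,305),(151,313),.163),'lid':((338,172),(424,329),.106),'lever_end':((98,62),(284,35),None),'pin':((202,238),(257,224),.14),
's1':((88,392),None,.041),'s1b':((103,474),None,.04),'scr_b':((571,281),(460,588),.04),'scr_c':((312,544),(103,474),.04),'foot_base_post':((215,388),(262,398),.04),'beaker':((92,280),(405,280),None),'dropper_cap':((215,100),(525,293),.081),'vialcap':((658,385),None,.05),'weight':((552,545),None,.03)}
for k,(a,b,z) in pts.items():
    l=[]
    if k=='s1b': l=[]
    if a and k!='s1b': l.append((A,220+a[0]/4,205+a[1]/4))
    if b: l.append((B,225+b[0]/4,165+b[1]/4))
    if len(l)==2:
        p,e=tri(l); print(k,p.round(4),'err',np.abs(e).max().round(1),end=' ')
    if z and l: print(k,'onz',[onz(c,u,v,z).round(4).tolist() for c,u,v in l],end='')
    print()
E
python3 m.py
```

```text
peg [0.4402 0.121  0.1629] err 0.3 peg onz [[0.4407, 0.1207, 0.163], [0.4394, 0.1208, 0.163]]
lid [0.56   0.0662 0.1038] err 0.3 lid onz [[0.558, 0.0681, 0.106], [0.558, 0.0647, 0.106]]
lever_end [0.5931 0.1536 0.2088] err 0.5 
pin [0.5548 0.146  0.1351] err 0.3 pin onz [[0.551, 0.149, 0.14], [0.5485, 0.1417, 0.14]]
s1 onz [[0.5937, 0.1833, 0.041]]

scr_b [0.4831 0.0071 0.0422] err 0.1 scr_b onz [[0.4841, 0.0057, 0.04], [0.4857, 0.0082, 0.04]]
scr_c [0.4734 0.1764 0.0417] err 0.1 scr_c onz [[0.474, 0.1757, 0.04], [0.4755, 0.1778, 0.04]]
foot_base_post [0.5566 0.1467 0.0412] err 0.3 foot_base_post onz [[0.5567, 0.1465, 0.04], [0.5587, 0.1477, 0.04]]
beaker [0.6496 0.1331 0.0458] err 8.3 
dropper_cap [0.6432 0.0561 0.0802] err 0.3 dropper_cap onz [[0.6433, 0.0562, 0.081], [0.6411, 0.0556, 0.081]]
vialcap onz [[0.4174, 0.0316, 0.05]]
weight onz [[0.4079, 0.1087, 0.03]]
```

The measurements agree. Shaker yaw is about 3.3°, the post is at (0.556, 0.146) and the strap angle about 1.42 rad. The home peg position should be about (0.562, 0.028). I'll approach the peg with the fingers shut and tool x along the push direction.

jog_arm:
  moves:
    - [1,0.02,0.02,0,0,0,0.06]
    - [1,0.05,0.05,0,0,0,0.14]
    - [1,0.077,0.075,0,0,0,0.22]
    - [1,0.104,0.1,0,0,0,0.3]
    - [1,0.131,0.126,0,0,0,0.39]
    - [1,0.158,0.152,0,0,0,0.47]
    - [1,0.185,0.178,0,0,0,0.55]
    - [1,0.212,0.204,0,0,0,0.63]
    - [1,0.239,0.23,0,0,0,0.71]
    - [1,0.26,0.25,0,0,0,0.78]

```text
time_s: 0.98
tcp_pos: [0.3427, 0.2993, 0.2225]
ee_rot: [[0.518, -0.855, -0.0], [-0.855, -0.518, -0.0], [0.0, 0.0, -1.0]]
wrist_force: [0.9, 0.6, 0.1]
gripper_width: 0.325
```

jog_arm:
  moves:
    - [1,0.03,0,0,0,0,0.05]
    - [1,0.06,0,0,0,0,0.11]
    - [1,0.09,-0.001,0,0,0,0.17]
    - [1,0.12,-0.002,0.005,0,0,0.23]
    - [1,0.148,-0.002,0.015,0,0,0.29]
    - [1,0.163,-0.002,0.035,0,0,0.337]
    - [1,0.168,-0.002,0.055,0,0,0.337]
    - [1,0.168,-0.002,0.075,0,0,0.337]
    - [1,0.168,-0.002,0.087,0,0,0.337]
    - [1,0.168,-0.002,0.087,0,0,0.337]

```text
time_s: 1.82
tcp_pos: [0.4298, 0.1579, 0.1328]
ee_rot: [[0.209, -0.978, -0.006], [-0.978, -0.209, -0.004], [0.002, 0.006, -1.0]]
wrist_force: [-0.0, 1.0, 1.0]
gripper_width: 0.005
```

```bash
python3 - <<'E'
from h import *
for n in ['scene','side','wrist']: cap(n,n+'1')
a=cv2.imread('pics/scene1.png')[165:365,200:420];b=cv2.imread('pics/side1.png')[165:365,200:420]
cv2.imwrite('pics/c1.png',cv2.resize(np.hstack([a,b]),None,fx=1.8,fy=1.8))
s=sense();print(s['time_s'],s['tcp_pos'],s['ee_rot'][:,0],s['wrist_force'],s['gripper_width'],s['joints'])
E
```

```text
1.9667 [0.43205314 0.15991926 0.13622472] [ 2.10911564e-01 -9.77505132e-01 -1.69468534e-04] [0.34735073 0.43174121 0.34895074] 0.00511190782115064 [ 4.06223993e+01  1.11708710e+01 -2.90144007e+01  2.83840740e-02
 -4.97543566e+01 -2.84649535e+01]
```

View pics/c1.png

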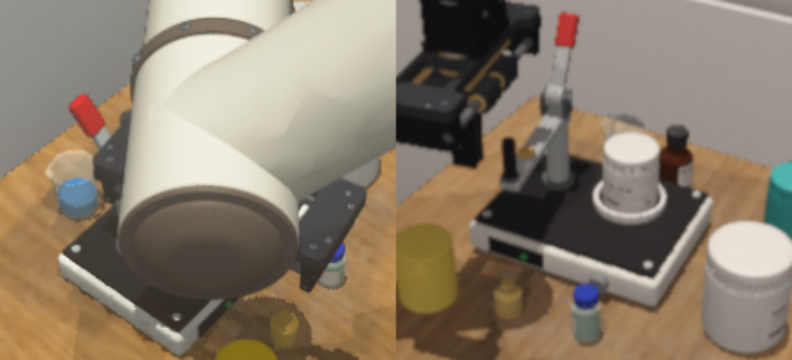

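View pics/wrist1.png

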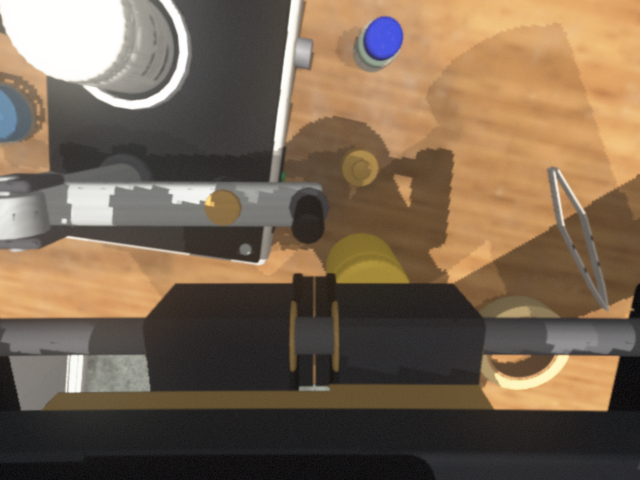

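The side view shows the fingers at peg height behind the peg. In the wrist view the finger tips (315,280) line up with the peg (307,210), so I'll compute the arc.

```bash
cat > arc.py <<'E'
from h import *
yaw=np.radians(3.3); ex=np.array([np.cos(yaw),np.sin(yaw)]);ey=np.array([-ex[1],ex[0]])
post=np.array([.5556,.1458])
def pose(th,b=.0155,r=.118):
    d=-np.cos(th)*ey-np.sin(th)*ex; t=np.cos(th)*ex-np.sin(th)*ey
    return post+r*d-b*t, np.arctan2(t[1],t[0])
def rows(p0,y0,ths,b):
    x=np.array([np.cos(y0),np.sin(y0)]);y=np.array([x[1],-x[0]])
    for th,bb in zip(ths,b):
        p,a=pose(th,bb); d=p-p0; print([round(float(v),3) for v in (d@x,d@y,y0-a)], round(th,3))
E
python3 - <<'E'
from arc import *
p0=np.array([.432,.160]);y0=np.radians(-77.9)
ths=[1.417]*2+list(np.linspace(1.417,.95,9)[1:]); b=[.028,.018]+[.0155]*8
rows(p0,y0,ths,b)
p0,y0=pose(.95); print()
rows(p0,y0,np.linspace(.95,.40,11)[1:],[.0155]*10)
p0,y0=pose(.40); print()
rows(p0,y0,np.linspace(.40,0,10)[1:],[.0155]*9)
E
```

```text
[0.012, 0.0, -0.0] 1.417
[0.022, 0.0, -0.0] 1.417
[0.031, 0.001, -0.059] 1.359
[0.038, 0.001, -0.117] 1.3
[0.045, 0.001, -0.175] 1.242
[0.052, 0.001, -0.234] 1.184
[0.059, -0.0, -0.292] 1.125
[0.066, -0.002, -0.35] 1.067
[0.072, -0.003, -0.409] 1.008
[0.079, -0.006, -0.467] 0.95

[0.007, 0.001, -0.055] 0.895
[0.013, 0.001, -0.11] 0.84
[0.02, 0.001, -0.165] 0.785
[0.026, 0.001, -0.22] 0.73
[0.033, -0.0, -0.275] 0.675
[0.039, -0.001, -0.33] 0.62
[0.045, -0.003, -0.385] 0.565
[0.052, -0.005, -0.44] 0.51
[0.058, -0.007, -0.495] 0.455
[0.064, -0.009, -0.55] 0.4

[0.005, 0.001, -0.044] 0.356
[0.011, 0.001, -0.089] 0.311
[0.016, 0.001, -0.133] 0.267
[0.021, 0.001, -0.178] 0.222
[0.026, 0.001, -0.222] 0.178
[0.032, -0.0, -0.267] 0.133
[0.037, -0.001, -0.311] 0.089
[0.042, -0.002, -0.356] 0.044
[0.047, -0.003, -0.4] 0.0
```

jog_arm:
  moves:
    - [1,0.012,0,0,0,0,0]
    - [1,0.022,0,0,0,0,0]
    - [1,0.031,0.001,0,0,0,-0.059]
    - [1,0.038,0.001,0,0,0,-0.117]
    - [1,0.045,0.001,0,0,0,-0.175]
    - [1,0.052,0.001,0,0,0,-0.234]
    - [1,0.059,0,0,0,0,-0.292]
    - [1,0.066,-0.002,0,0,0,-0.35]
    - [1,0.072,-0.003,0,0,0,-0.409]
    - [1,0.079,-0.006,0,0,0,-0.467]

```text
time_s: 2.8
tcp_pos: [0.4546, 0.0833, 0.1365]
ee_rot: [[0.63, -0.777, 0.002], [-0.777, -0.63, 0.002], [-0.0, -0.003, -1.0]]
wrist_force: [-0.5, 2.5, 0.6]
gripper_width: 0.006
```

```bash
python3 - <<'E'
from h import *
for n in ['side','wrist']: cap(n,n+'2')
a=cv2.imread('pics/side2.png')[120:360,180:500];b=cv2.resize(cv2.imread('pics/wrist2.png'),(320,240))
cv2.imwrite('pics/c2.png',cv2.resize(np.hstack([a,b]),None,fx=1.25,fy=1.25))
E
```

```text
(no output)
```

View pics/c2.png

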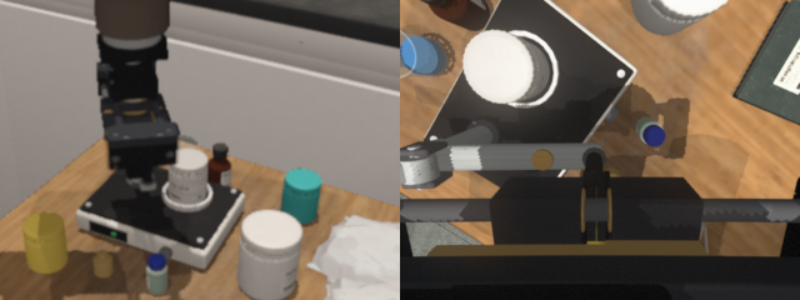

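The wrist view shows the peg (595,155 in the composite) touching the finger tips, and the strap is turning. I continue the arc.

jog_arm:
  moves:
    - [1,0.007,0.001,0,0,0,-0.055]
    - [1,0.013,0.001,0,0,0,-0.11]
    - [1,0.02,0.001,0,0,0,-0.165]
    - [1,0.026,0.001,0,0,0,-0.22]
    - [1,0.033,0,0,0,0,-0.275]
    - [1,0.039,-0.001,0,0,0,-0.33]
    - [1,0.045,-0.003,0,0,0,-0.385]
    - [1,0.052,-0.005,0,0,0,-0.44]
    - [1,0.058,-0.007,0,0,0,-0.495]
    - [1,0.064,-0.009,0,0,0,-0.55]

```text
time_s: 3.73
tcp_pos: [0.5011, 0.0393, 0.136]
ee_rot: [[0.942, -0.334, 0.0], [-0.334, -0.942, 0.001], [-0.0, -0.001, -1.0]]
wrist_force: [-1.9, 2.7, -0.5]
gripper_width: 0.001
```

jog_arm:
  moves:
    - [1,0.005,0.001,0,0,0,-0.044]
    - [1,0.011,0.001,0,0,0,-0.089]
    - [1,0.016,0.001,0,0,0,-0.133]
    - [1,0.021,0.001,0,0,0,-0.178]
    - [1,0.026,0.001,0,0,0,-0.222]
    - [1,0.032,0,0,0,0,-0.267]
    - [1,0.037,-0.001,0,0,0,-0.311]
    - [1,0.042,-0.002,0,0,0,-0.356]
    - [1,0.047,-0.003,0,0,0,-0.4]
    - [1,0.047,-0.003,0,0,0,-0.4]

```text
time_s: 4.57
tcp_pos: [0.5466, 0.0263, 0.1358]
ee_rot: [[0.998, 0.057, -0.0], [0.057, -0.998, -0.0], [-0.0, 0.0, -1.0]]
wrist_force: [-0.9, 0.3, 1.4]
gripper_width: 0.008
```

```bash
python3 - <<'E'
from h import *
for n in ['side','wrist']: cap(n,n+'3')
a=cv2.imread('pics/side3.png')[120:360,180:500];b=cv2.resize(cv2.imread('pics/wrist3.png'),(320,240))
cv2.imwrite('pics/c3.png',cv2.resize(np.hstack([a,b]),None,fx=1.25,fy=1.25))
s=sense();print(s['time_s'],s['tcp_pos'],s['ee_rot'][:,0],s['wrist_force'])
E
```

```text
4.6667 [0.54646311 0.02633234 0.13574805] [9.98439718e-01 5.58389496e-02 3.75487266e-04] [ 0.12619151  0.63817828 -0.08988624]
```

View pics/c3.png

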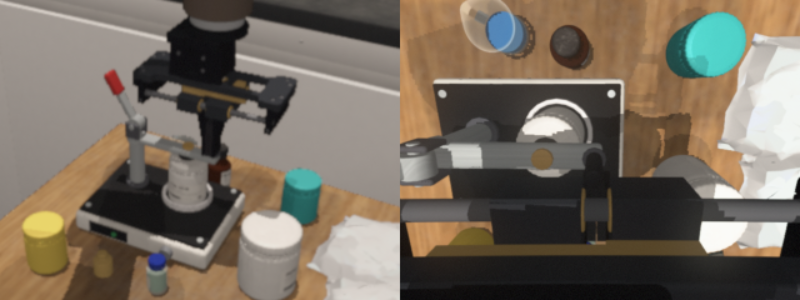

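The strap lies over the jar in the wrist view, but the force is near zero, so the stop isn't confirmed. I'll nudge on until the force rises.

jog_arm:
  moves:
    - [1,0.001,0,0,0,0,0]
    - [1,0.002,0,0,0,0,0]
    - [1,0.003,0,0,0,0,0]
    - [1,0.003,0,0,0,0,0]
    - [1,0.004,0,0,0,0,0]
    - [1,0.004,0,0,0,0,0]
    - [1,0.004,0,0,0,0,0]
    - [1,0.004,0,0,0,0,0]
    - [1,0.004,0,0,0,0,0]
    - [1,0.004,0,0,0,0,0]

```text
time_s: 5.5
tcp_pos: [0.5489, 0.0265, 0.1353]
ee_rot: [[0.998, 0.058, -0.004], [0.058, -0.998, -0.001], [-0.004, 0.0, -1.0]]
wrist_force: [-5.8, -0.2, 3.5]
gripper_width: 0.006
```

jog_arm:
  moves:
    - [1,0.001,0,0,0,0,0]
    - [1,0.002,0,0,0,0,0]
    - [1,0.003,0,0,0,0,0]
    - [1,0.003,0,0,0,0,0]
    - [1,0.003,0,0,0,0,0]
    - [1,0.003,0,0,0,0,0]
    - [1,0.003,0,0,0,0,0]
    - [1,0.003,0,0,0,0,0]
    - [1,0.003,0,0,0,0,0]
    - [1,0.003,0,0,0,0,0]

```text
time_s: 6.33
tcp_pos: [0.5491, 0.0264, 0.1353]
ee_rot: [[0.998, 0.057, -0.01], [0.057, -0.998, -0.001], [-0.01, 0.001, -1.0]]
wrist_force: [-11.9, 1.9, 8.1]
gripper_width: 0.004
```

The stop is confirmed: about 12 N with no advance. Now I back off, rise, and hover before the lever for a fresh measurement.

jog_arm:
  moves:
    - [1,-0.01,0,0,0,0,0]
    - [1,-0.025,0,0,0,0,0]
    - [1,-0.035,0,0,0,0,0]
    - [1,-0.035,0,-0.02,0,0,0]
    - [1,-0.035,0,-0.05,0,0,0]
    - [1,-0.035,0,-0.08,0,0,0]
    - [1,-0.03,0,-0.105,0,0,0]
    - [1,-0.015,-0.005,-0.11,0,0,0]
    - [1,0,-0.02,-0.11,0,0,0]
    - [1,0.008,-0.04,-0.11,0,0,0]

```text
time_s: 7.17
tcp_pos: [0.5611, 0.0673, 0.2468]
ee_rot: [[0.998, 0.056, 0.005], [0.056, -0.998, 0.001], [0.005, -0.001, -1.0]]
wrist_force: [0.3, -0.3, 0.1]
gripper_width: 0.007
```

```bash
python3 - <<'E'
from h import *
for n in ['scene','side','wrist']: cap(n,n+'4')
a=cv2.imread('pics/scene4.png')[165:365,200:420];b=cv2.imread('pics/side4.png')[145:345,200:420]
cv2.imwrite('pics/c4.png',cv2.resize(np.hstack([a,b]),None,fx=1.8,fy=1.8))
a=cv2.imread('pics/side4.png')[165:315,225:405]; cv2.imwrite('pics/si_crop4.png',cv2.resize(a,None,fx=4,fy=4,interpolation=cv2.INTER_CUBIC))
s=sense();print(s['time_s'],s['tcp_pos'],s['ee_rot'][:,0],s['wrist_force'])
E
```

```text
7.3167 [0.55978207 0.0682609  0.24532379] [9.98225110e-01 5.95466524e-02 9.08386181e-04] [-1.5453199  -0.81024333 -1.08207875]
```

View pics/c4.png

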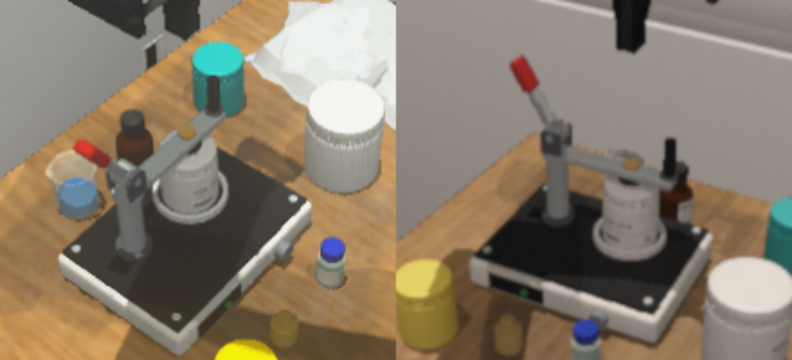

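View pics/si_crop4.png

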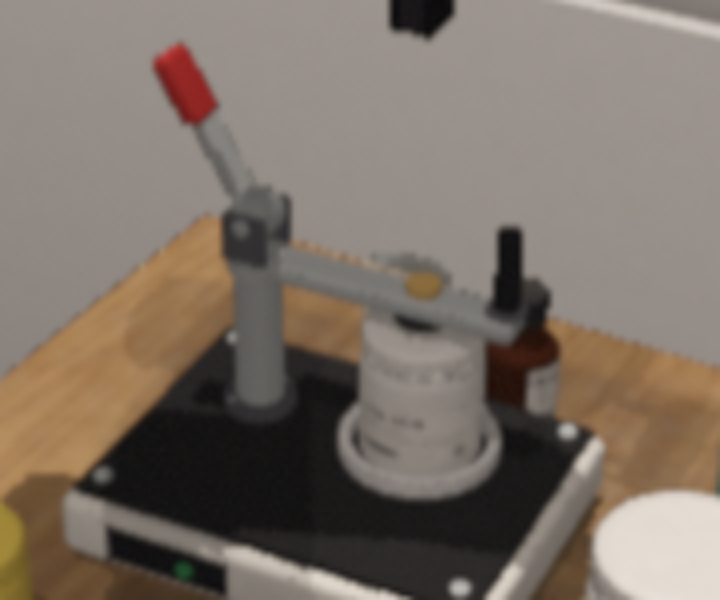

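View pics/wrist4.png

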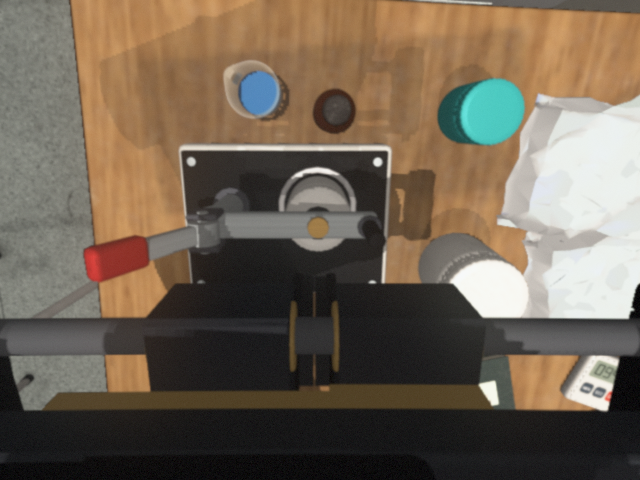

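The strap is straight over the jar and the lever still up. Side-crop pixels: peg top (511,232), lever end (173,54). I check both numerically.

```bash
python3 - <<'E'
from arc import *
A=ld('scene4');B=ld('side4')
img=cv2.imread('pics/scene4.png')[200:280,220:340]; cv2.imwrite('pics/sc4z.png',cv2.resize(img,None,fx=6,fy=6,interpolation=cv2.INTER_CUBIC))
for k,a,b in [('peg',(318.3,208.8),(511,232)),('lend',(243,248),(173,54))]:
    p,e=tri([(A,*a),(B,225+b[0]/4,165+b[1]/4)]); d=p[:2]-post; print(k,p.round(4),np.abs(e).max().round(1),'ex',(d@ex).round(4),'ey',(d@ey).round(4))
E
```

```text
peg [0.5623 0.0285 0.1628] 0.0 ex -0.0 ey -0.1175
lend [0.5591 0.1892 0.2044] 0.3 ex 0.006 ey 0.0432
```

View pics/sc4z.png

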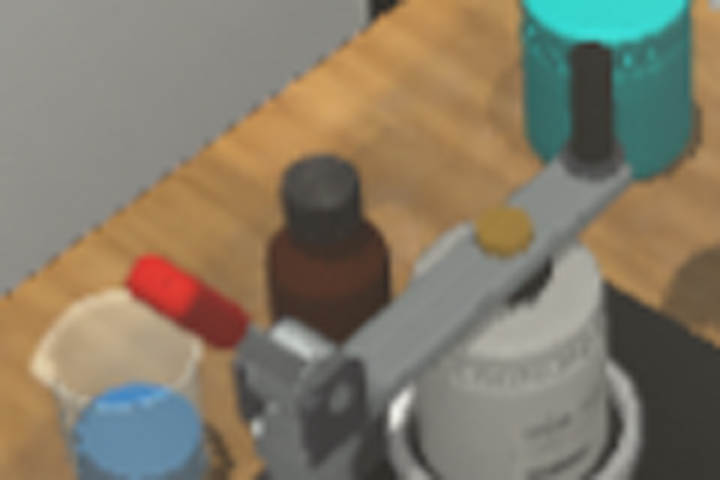

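Peg home is confirmed: the computed strap angle is about 0, and the lever is about 0.2. I position the fingers in front of the lever grip.

jog_arm:
  moves:
    - [1,0,-0.02,0,0,0,0]
    - [1,0,-0.04,0,0,0,0]
    - [1,0,-0.06,0,0,0,0]
    - [1,0,-0.07,0.005,0,0,0]
    - [1,0,-0.073,0.02,0,0,0]
    - [1,0,-0.073,0.035,0,0,0]
    - [1,0,-0.073,0.046,0,0,0]
    - [1,0,-0.077,0.046,0,0,0]
    - [1,0,-0.081,0.046,0,0,0]
    - [1,0,-0.081,0.046,0,0,0]

```text
time_s: 8.15
tcp_pos: [0.555, 0.1486, 0.2003]
ee_rot: [[0.998, 0.059, 0.002], [0.059, -0.998, 0.0], [0.002, -0.0, -1.0]]
wrist_force: [-0.1, -0.7, 0.4]
gripper_width: -0.001
```

```bash
python3 - <<'E'
from h import *
for n in ['side','wrist']: cap(n,n+'5')
a=cv2.imread('pics/side5.png')[120:360,180:500];b=cv2.resize(cv2.imread('pics/wrist5.png'),(320,240))
cv2.imwrite('pics/c5.png',cv2.resize(np.hstack([a,b]),None,fx=1.25,fy=1.25))
s=sense();print(s['time_s'],s['tcp_pos'],s['ee_rot'][:,0],s['wrist_force'])
E
```

```text
8.25 [0.55502451 0.14844152 0.20061527] [0.99828417 0.05852078 0.00200738] [-0.27618172  0.15404962 -0.46989395]
```

View pics/c5.png

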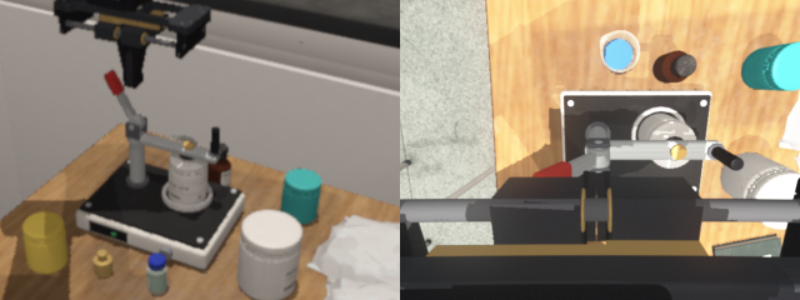

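The fingers hover in front of the red grip (side view, finger (133,75), grip (113,83)). Next I sweep the lever back and down.

jog_arm:
  moves:
    - [1,0,-0.01,0,0,0,0]
    - [1,0,-0.015,0.002,0,0,0]
    - [1,0,-0.02,0.005,0,0,0]
    - [1,0,-0.025,0.009,0,0,0]
    - [1,0,-0.029,0.013,0,0,0]
    - [1,0,-0.033,0.017,0,0,0]
    - [1,0,-0.036,0.022,0,0,0]
    - [1,0,-0.039,0.027,0,0,0]
    - [1,0,-0.042,0.032,0,0,0]
    - [1,0,-0.042,0.032,0,0,0]

```text
time_s: 9.08
tcp_pos: [0.5529, 0.1916, 0.1681]
ee_rot: [[0.998, 0.059, 0.003], [0.059, -0.998, 0.001], [0.003, -0.001, -1.0]]
wrist_force: [0.7, 0.2, 1.2]
gripper_width: 0.009
```

```bash
python3 - <<'E'
from h import *
for n in ['side','wrist']: cap(n,n+'6')
a=cv2.imread('pics/side6.png')[120:360,180:500];b=cv2.resize(cv2.imread('pics/wrist6.png'),(320,240))
cv2.imwrite('pics/c6.png',cv2.resize(np.hstack([a,b]),None,fx=1.25,fy=1.25))
s=sense();print(s['time_s'],s['tcp_pos'],s['ee_rot'][:,0],s['wrist_force'])
E
```

```text
9.1833 [0.5522768  0.19071148 0.16775925] [9.98270390e-01 5.87845289e-02 7.80047040e-04] [0.66612355 0.24034385 1.88446035]
```

View pics/c6.png

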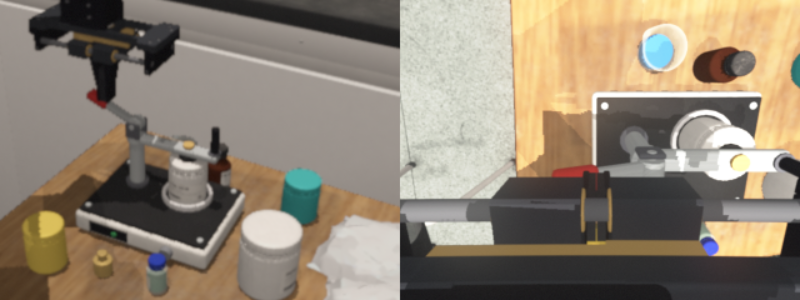

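The lever is about halfway down, with the finger on the grip. I continue down and slightly outward.

jog_arm:
  moves:
    - [1,0,-0.003,0.003,0,0,0]
    - [1,0,-0.005,0.006,0,0,0]
    - [1,0,-0.007,0.009,0,0,0]
    - [1,0,-0.008,0.012,0,0,0]
    - [1,0,-0.008,0.014,0,0,0]
    - [1,0,-0.008,0.016,0,0,0]
    - [1,0,-0.008,0.018,0,0,0]
    - [1,0,-0.008,0.02,0,0,0]
    - [1,0,-0.008,0.02,0,0,0]
    - [1,0,-0.008,0.02,0,0,0]

```text
time_s: 10.02
tcp_pos: [0.5523, 0.1971, 0.1533]
ee_rot: [[0.998, 0.06, 0.004], [0.06, -0.998, -0.002], [0.003, 0.002, -1.0]]
wrist_force: [-7.8, -6.1, 25.8]
gripper_width: 0.008
```

```bash
python3 - <<'E'
from h import *
for n in ['side','wrist']: cap(n,n+'7')
a=cv2.imread('pics/side7.png')[120:360,180:500];b=cv2.resize(cv2.imread('pics/wrist7.png'),(320,240))
cv2.imwrite('pics/c7.png',cv2.resize(np.hstack([a,b]),None,fx=1.25,fy=1.25))
s=sense();print(s['time_s'],s['tcp_pos'],s['wrist_force'],s['moment'])
E
```

```text
10.1167 [0.55227429 0.19707083 0.1533348 ] [-8.99759013 -4.93303476 26.45119114] [-1.45571052  2.36979433  0.00478894]
```

View pics/c7.png

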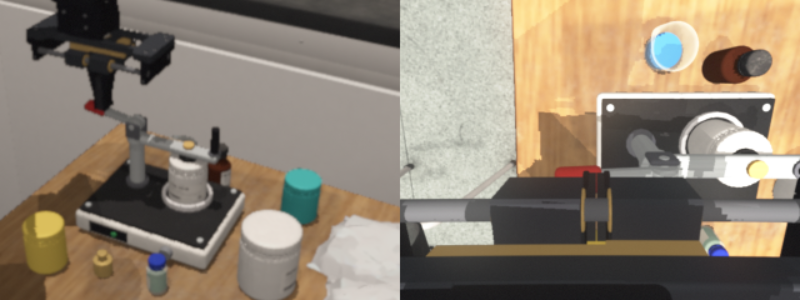

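The lever now looks nearly parallel to the strap, and the arm is pressing 26 N against the stop. I retreat upward and check.

jog_arm:
  moves:
    - [1,0,-0.008,-0.01,0,0,0]
    - [1,0,-0.008,-0.03,0,0,0]
    - [1,0,-0.008,-0.06,0,0,0]
    - [1,0,-0.008,-0.09,0,0,0]
    - [1,-0.02,-0.008,-0.12,0,0,0]
    - [1,-0.05,-0.008,-0.14,0,0,0]
    - [1,-0.08,0,-0.14,0,0,0]
    - [1,-0.11,0,-0.14,0,0,0]
    - [1,-0.12,0,-0.14,0,0,0]
    - [1,-0.12,0,-0.14,0,0,0]

```text
time_s: 10.95
tcp_pos: [0.4295, 0.1908, 0.2875]
ee_rot: [[0.998, 0.06, -0.001], [0.06, -0.998, 0.001], [-0.001, -0.001, -1.0]]
wrist_force: [0.8, -0.5, 0.0]
gripper_width: 0.005
```

```bash
python3 - <<'E'
from h import *
for n in ['scene','side','wrist']: cap(n,n+'8')
a=cv2.imread('pics/scene8.png')[165:365,200:420];b=cv2.imread('pics/side8.png')[145:345,200:420]
cv2.imwrite('pics/c8.png',cv2.resize(np.hstack([a,b]),None,fx=1.8,fy=1.8))
a=cv2.imread('pics/side8.png')[165:315,225:405]; cv2.imwrite('pics/si_crop8.png',cv2.resize(a,None,fx=4,fy=4,interpolation=cv2.INTER_CUBIC))
s=sense();print(s['time_s'],s['tcp_pos'],s['wrist_force'])
E
```

```text
11.1 [0.43222657 0.19154919 0.28706458] [ 0.3368945   0.0493728  -0.07399938]
```

View pics/c8.png

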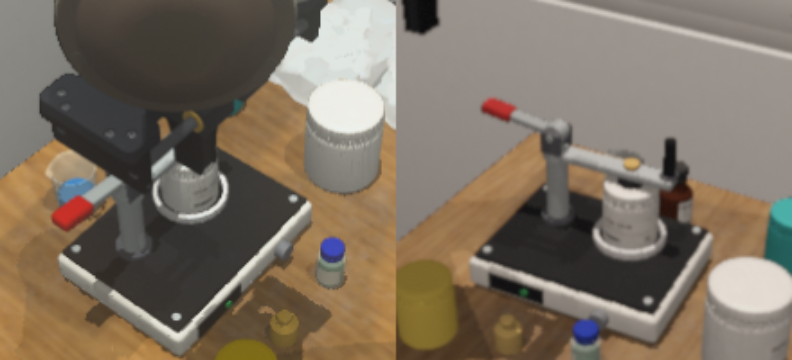

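View pics/si_crop8.png

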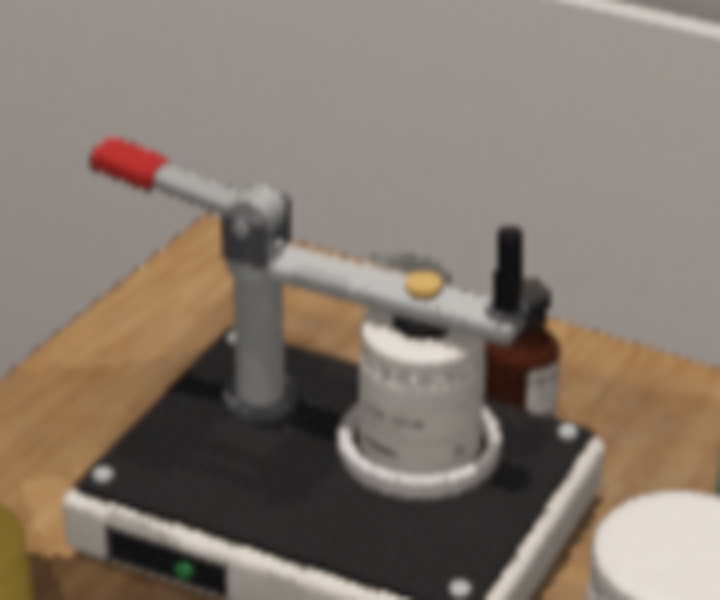

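View pics/wrist8.png

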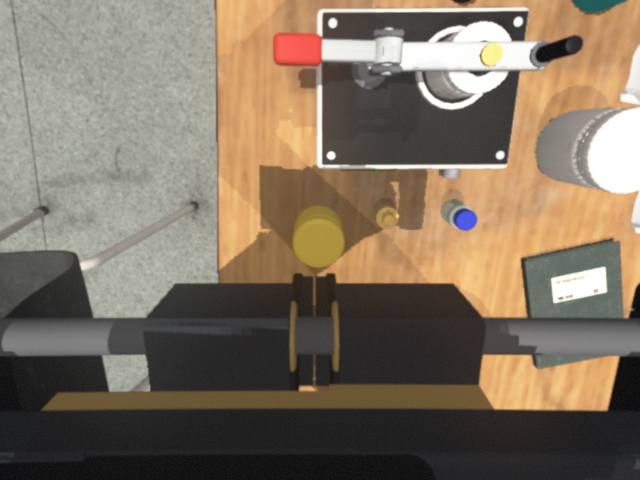

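The lever looks down, and the peg is at the same side-crop pixel (511,232) as before. I triangulate the lever end for its angle, using side crop (96,155), scene (233,286) and wrist (276,49).

```bash
python3 - <<'E'
from arc import *
A=ld('scene8');B=ld('side8');W=ld('wrist8')
b=(225+96/4,165+155/4)
for l in ([(A,233,286.5),(B,*b)],[(B,*b),(W,276,49)],[(A,233,286.5),(B,*b),(W,276,49)]):
    p,e=tri(l); d=p[:2]-post; q=np.array([d@ey,p[2]-.14]); print(p.round(4),np.abs(e).max().round(1),'ex',(d@ex).round(4),q.round(4),np.hypot(*q).round(4),'lever',round(float(np.radians(70)-np.arctan2(q[1],q[0])),3))
for u in (0.95,1.08):
    a=np.radians(70)-u; P=post+ey*.081*np.cos(a); print(u,proj(B,[*P,.14+.081*np.sin(a)])-b)
p,e=tri([(B,225+511/4,165+232/4),(W,574,45)]); d=p[:2]-post; print('peg',p,(d@ex),(d@ey),e)
E
```

```text
[0.5498 0.224  0.1529] 1.8 ex -0.0013 [0.0784 0.0129] 0.0795 lever 1.059
[0.5531 0.2262 0.1485] 2.5 ex 0.0021 [0.0804 0.0085] 0.0809 lever 1.116
[0.552  0.2242 0.1518] 3.0 ex 0.0009 [0.0785 0.0118] 0.0794 lever 1.073
0.95 [ 1.29341769 -5.86072086]
1.08 [ 0.59891157 -1.00428326]
peg [0.56434012 0.02866111 0.16218356] 0.001982644693870879 -0.11744776863154843 [array([ 0.42837386, -0.26444201]), array([-1.37206838,  0.91286778])]
```

The lever reads about 1.07 rad and the strap about 0, with the robot clear. The jar and bystanders look unchanged, so I hand in.

```bash
python3 -c "
from h import *
print(finish_job())"
```

```text
the job is handed in; nothing more can be done
None
```

I pushed the strap round by its peg to the stop, and only then swept the red lever down. I then backed the arm clear and handed the job in at about 11 s. It reports no verdict.

- **Strap:** it held against the stop with about 12 N on it and no further advance. Two views put the peg at strap angle 0, within about 0.02 rad.
- **Lever:** I pressed it to its stop with about 26 N. The final views gave 1.06 to 1.12 rad against 1.08 fully down. The pixel disagreement was up to 3 px, and side-camera projection fits 1.08, not 0.95.
- **Jar and bystanders:** in the last pictures the jar stands in its collar. The bystanders in view look unmoved, though I did not measure any of them.
- **Not checked:** I could not measure the foot's force on the jar. I infer it from the lever being fully down.

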